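# Load the heel blocks, slide the dish to the curing ring, flash-cure them and slide it back

### The arm

A 6-joint arm with a two-finger parallel gripper is mounted at the origin on the work surface. World frame = base frame: x ahead of the robot, y to its left, z up, the work surface at z = 0. Lengths are in m, angles in rad, forces in N, time in s.
With the tool pointing down it reaches from about 0.425 to 0.925 m from the base axis. Payload 12.5 kg.
Tool frame: the origin (TCP) lies midway between the tips of the shut fingers; the grasp point (between the pads) lies 19 mm behind it; z points along the fingers, y is the line along which they close (so a half turn about z gives the same grasp; the last joint's range is limited). The gripper opens to 85 mm and grips with 20 to 120 N. Pads are 22 mm wide; open, the fingers measure 114 mm over their backs; the gripper's body (76 mm by 85 mm) begins 54 mm behind the grasp point. The pads swing forward as they close: fully open they stand 13 mm farther back than shut.
Start: joints at [-1.269, 0.491, 1.559, -0, 1.092, -0.106], TCP at [0.248, -0.574, 0.231] pointing down, gripper open.
Joint ranges: [-3.1, 3.1], [-0.84, 2.19], [0.05, 2.79], [-1.13, 4.28], [0.06, 2.93], [-2.69, 2.69]. Speed limits (rad/s): [2.22, 2.22, 2.79, 3.14, 3.14, 3.14].

### API

Orientations are given as a 3x3 rotation matrix whose columns are the frame's x, y, z axes.
In Python, from plant import telemetry, eyes, env gives the robot as it stands.
- The arm moves only by the tool servo_tool, never from a script. Its argument "commands" is text: rows parted by semicolons, each of 5 numbers parted by spaces: the opening, from -1 (shut) to 1 (fully open), so that 0 is half open, then the shift along the tool's x, y, z in mm, then the turn about the tool's z in degrees. In form: grip x y z turn; .... A call has 1 to 20 rows; each row is the pose to reach, as a shift and turn from the pose commanded when the call began, along the tool's axes at that moment; what a row does not reach only later rows make up. A row lasts 1/8 s, in which the tool goes at most 62.5 mm and 10.7 degrees, less where a joint would pass 70% of its speed; a pose out of reach is approached as far as the arm can. A call with a gripper value outside its range is refused whole. The fingers move at their own pace and stop on an object; "newtons" is the grip in N (left out, the last holds). Time passes only in rows, so rows that repeat a pose let the fingers close. It gives the time, the measured TCP pose, the force, the opening and the grip force at its end, in the units of the state.
- telemetry.sense(): the state, without advancing time (a new reading comes with each control period).
- eyes.read_camera(name): name is "scene" or "side" or "wrist"; returns (picture, depth): 384x512x3 uint8, red, green, blue; 384x512 float32, m along the optical axis (not along the pixel's ray), 0 where there is no reading.
- eyes.get_calibration(name): a dict with "fx", "fy", "cx", "cy" (pixels), "dist_coeffs" ([k1, k2, p1, p2, k3] as OpenCV has them; the pictures are not rectified), "rvec" (rotation vector, rad) and "tvec" (3), from world to camera coordinates, as OpenCV has them; the wrist camera has in their place "tool_from_camera" (4x4, takes a point from camera to tool coordinates, whose origin is the TCP and whose axes are the flange's). Camera axes: x right, y down, z forward; pixel columns grow to the right and rows downward; lengths in m; the calibration is good to about 2 mm. A picture is of the moment at which its call begins: read the wrist's pose just before it. get_calibration takes no time and is no camera call.
- env.hand_in(): hands the job in; it is judged then, once.
The state is a dict: "t": time; "joint_positions": joint angles; "dq": joint speeds; "tau": joint torques, N m; "position": TCP position; "orientation": TCP orientation; "contact_force": force on the tool from outside, world axes, zero at the start; "moment": the same for the moment, N m; "opening": finger opening in m; "gripper_force": force on a finger pad.
Only numpy, scipy, OpenCV 4.12 (cv2) and the standard library are available. Lean on these libraries where they do the work, as an engineer would, in place of code of your own. Each camera call takes 0.05 s, during which the arm holds its last target. There are 200 camera calls.

### The job

Stand all the heel blocks on the floor of the aluminium dish, side by side, at the loading ring; then push the loaded dish along the bench until it lies wholly inside the curing ring beside the timer. With it there and the timer wheel clicked in at the long white mark, push the start plunger fully down and let it go; then turn the wheel back to the white dot and push the loaded dish back until it lies wholly inside the loading ring. Never lift or tilt the dish, let neither dish nor robot touch the primer pot or the shoe last, and leave the other things alone.

Things in the scene. Friction and masses are not known exactly. Their poses are not given: they have to be found in the camera images.
- dish: loose round aluminium dish, 120 outer diameter, 22 tall, wall 5 thick (inside 110 across), floor 8 thick, 0.35 kg (0.8 to 1.3 times that); wider than a gripper opens. Origin: centre of its underside, z up (sizes in mm)
- heel1_c (a point): heel block: D-shaped block of dark wood with a black rubber underside, 30 long (own x; round end of radius 13 towards +x), 26 wide (own y, flat parallel sides), 30 tall, 30 g (0.7 to 1.4 times that), loose, standing on the bench at the start. Point: its centre, 15 above its underside. Two to four of the four heel blocks are present; an absent one reads None (sizes in mm)
- heel2_c (a point): heel block, the same as heel1 (sizes in mm)
- heel3_c (a point): heel block, the same as heel1 (sizes in mm)
- heel4_c (a point): heel block, the same as heel1 (sizes in mm)
- spot_c (a point): centre, on the bench, of a thin black ring painted on the bench (inside diameter 148, outside 160; nothing to bump over), at the robot's right near the timer: the curing ring (sizes in mm)
- home_c (a point): centre, on the bench, of another such ring of the same size, at the robot's left: the loading ring, on or partly off which the dish stands at the start (sizes in mm)
- pot: steel primer pot screwed to the bench, upright cylinder, 60 across, 70 tall: an obstacle. Origin: centre of its underside (sizes in mm)
- last: child's shoe last, cream plastic, screwed to the bench: an obstacle. Origin: on the bench at the centre of its round toe (radius 30, 36 tall). The rest extends 115 along its own +x, away from the robot, at most 60 wide, up to 70 tall (sizes in mm)
- wheel (a joint): angle (rad) of the timer's click-stop wheel, on a vertical axis; grows as it turns clockwise seen from above. A sprung pawl drops between pins every 0.419 rad (24 degrees): stops at 0 (white dot), 0.419, 0.838, 1.257 (the one with the long white mark) and so on, range -0.3 to 2.4; it can be turned either way, needs about 0.25 N m to pass from one stop to the next, and springs to the nearest stop when let go. It starts at the stop at 0
- wheel_grip (a point): on the wheel's axis, in its black grip bar: 46 long, 14 wide (gripped across the 14), 28 tall, standing on a disc 81 across; the point is 10.5 below the bar's top, 17.5 above the disc and 81 above the bench. The point's x lies along the bar and turns with the wheel; the white pointer line is at its -x end (sizes in mm)
- timer: grey timer housing under wheel and plunger, 115 by 205, 45 tall, fixed; origin: on the bench below it, front faces its -x. A white dot on it, on the side towards the robot, marks the stop at 0, one long white mark the stop at 1.257, short white marks the others (sizes in mm)
- plunger_top (a point): centre of the top face of the start plunger on the same housing: steel cap 36 across, its top 87 above the bench when up; pressed straight down (sizes in mm)
- plunger (a joint): plunger travel (m): 0 up, 0.020 fully down against its stop; spring force 2 N at the top to 10 N at the bottom; springs up again when let go
- spool: bystander, to be left alone: bobbin of thread, 40 across, 52 tall, standing (mm)
- hammer: bystander, to be left alone: small hammer, 180 long, lying (mm)
- tackjar: bystander, to be left alone: small jar, 44 across, 50 tall, standing near the robot (mm)
- cleaner: bystander, to be left alone: bottle, 44 across, 110 tall, standing (mm)
- awl: bystander, to be left alone: awl with a wooden handle, 130 long, lying (mm)
- brush: bystander, to be left alone: brush, 200 long, lying (mm)
- tape: bystander, to be left alone: flat roll of paper tape, 60 across, 20 tall (mm)
Not all that is in view belongs to the job. Leave any blue look-alike of the timer alone.

How it is judged:
On the way, in this order (a step that is already met when the one before it is completed fails the run):
1. all the heel blocks that are present stand on the floor of the dish, the dish still at its starting side (horizontal distance between each of heel1_c, heel2_c, heel3_c, heel4_c and dish below 0.05 m and z of heel1_c in the frame of dish between 0.015 and 0.031 m and z of heel2_c in the frame of dish between 0.015 and 0.031 m and z of heel3_c in the frame of dish between 0.015 and 0.031 m and z of heel4_c in the frame of dish between 0.015 and 0.031 m and horizontal distance between dish and spot_c above 0.3 m), for 0.3 s.
2. the dish, with all its blocks in it, lies inside the ring (horizontal distance between each of heel1_c, heel2_c, heel3_c, heel4_c and dish below 0.05 m and z of heel1_c in the frame of dish between 0.015 and 0.031 m and z of heel2_c in the frame of dish between 0.015 and 0.031 m and z of heel3_c in the frame of dish between 0.015 and 0.031 m and z of heel4_c in the frame of dish between 0.015 and 0.031 m and horizontal distance between dish and spot_c below 0.014 m), for 0.5 s.
3. with dish and blocks there and the wheel at the long mark, the plunger is pushed fully down (all of step 2 and value of joint wheel between 1.12664 and 1.38664 rad and value of joint plunger above 0.018 m), for 0.1 s.
At the end, for the whole second after the job is handed in: Every heel block present is on the dish's floor (centre within 50 mm of its axis, under 31 mm above its underside: not on rim or another block); dish flat, still, centre within 14 mm of the loading ring's; wheel within 0.13 rad of the dot (0); plunger up again (horizontal distance between each of heel1_c, heel2_c, heel3_c, heel4_c and dish below 0.05 m and z of heel1_c in the frame of dish between 0.015 and 0.031 m and z of heel2_c in the frame of dish between 0.015 and 0.031 m and z of heel3_c in the frame of dish between 0.015 and 0.031 m and z of heel4_c in the frame of dish between 0.015 and 0.031 m and horizontal distance between dish and home_c below 0.014 m and value of joint wheel between -0.13 and 0.13 rad and value of joint plunger below 0.004 m and linear speed of dish below 0.01 m/s and angle between dish's own z axis and vertical below 0.1 rad); the robot touches nothing.
It fails at once if the dish is lifted or tilted (height (world z) of dish above 0.015 m or angle between dish's own z axis and vertical above 0.2 rad).
It fails at once if the dish or the robot touches the primer pot or the shoe last (contact force between any of dish, the fingers, the arm and pot above 0.5 N or contact force between any of dish, the fingers, the arm and last above 0.5 N).
It fails at once if a bystander is moved more than 30 mm (distance of any of spool, hammer, tackjar, cleaner, awl, brush, tape from where it was at the start of the episode above 0.03 m).
Of heel1, heel2, heel3, heel4 only 2 to 4 are there at a start; the rules pass over those that are not, and their reading is None.
At some moment in a run one of heel1, heel2, heel3, heel4 may be knocked a few centimetres aside while the robot is not near it.
Once in a run the grip may slacken for a moment while it holds something.
It also fails if it takes over 208 s, if anything falls off the work surface, if the arm or the gripper's body presses on something with over 40 N, if the wrist force passes 120 N, or if a joint passes its speed limit or range.

## Working session

There is one attempt and no reset: what is moved stays moved. The work goes in short steps, Python scripts to look and compute and a tool call to move; the robot and the scene stay as the last step left them, time stands still between calls to the robot, and variables do not carry over. Pictures are saved under pics/ and viewed, at most 16 in all, crops included, and the job is handed in when it is done.

Besides the shell and the picture viewer there is one more tool, called after "Call:" by a JSON object that holds its "name" and its "arguments", one argument or row to a line. servo_tool: Moves the arm, as the interface text tells. Its arguments: {"type":"object","properties":{"commands":{"type":"string"},"newtons":{"type":"number"}},"required":["commands"]}

```bash
mkdir -p pics; ls; cat > h.py <<'E'
import numpy as np, cv2
from plant import telemetry, eyes, env
def grab(n):
    s=telemetry.sense(); im,d=eyes.read_camera(n); c=eyes.get_calibration(n)
    K=np.array([[c['fx'],0,c['cx']],[0,c['fy'],c['cy']],[0,0,1]]); D=np.array(c['dist_coeffs'])
    if 'rvec' in c:
        R=cv2.Rodrigues(np.array(c['rvec'],float))[0]; t=np.array(c['tvec']).ravel()
        Rw=R.T; o=-R.T@t
    else:
        T=np.array(c['tool_from_camera']); Rt=np.array(s['orientation']); 
        Rw=Rt@T[:3,:3]; o=Rt@T[:3,3]+np.array(s['position'])
    return dict(im=im,d=d,K=K,D=D,Rw=Rw,o=o,s=s)
def rays(v,uv):
    p=cv2.undistortPoints(np.array(uv,float).reshape(-1,1,2),v['K'],v['D']).reshape(-1,2)
    return np.c_[p,np.ones(len(p))]
def onplane(v,uv,z):
    r=rays(v,uv)@v['Rw'].T
    return v['o']+r*((z-v['o'][2])/r[:,2])[:,None]
def cloud(v):
    h,w=v['d'].shape; U,V=np.meshgrid(np.arange(w),np.arange(h))
    r=rays(v,np.c_[U.ravel(),V.ravel()])*v['d'].reshape(-1,1)
    P=r@v['Rw'].T+v['o']; P[v['d'].ravel()==0]=np.nan
    return P.reshape(h,w,3)
def proj(v,P):
    R=v['Rw'].T; t=-R@v['o']
    return cv2.projectPoints(np.array(P,float).reshape(-1,1,3),cv2.Rodrigues(R)[0],t,v['K'],v['D'])[0].reshape(-1,2)
def save(n,im,s=1):
    cv2.imwrite('pics/'+n+'.png',cv2.resize(im[:,:,::-1],None,fx=s,fy=s,interpolation=cv2.INTER_CUBIC))
E
python3 - <<'E'
from h import *
for n in ['scene','side','wrist']:
    v=grab(n); save(n+'0',v['im'],1.5); print(n,v['o'].round(3),v['Rw'][:,2].round(2),v['K'][0,0])
s=telemetry.sense(); print({k:np.round(x,3).tolist() for k,x in s.items()})
E
```

```text
pics
scene [0.86  0.745 0.655] [-0.39 -0.72 -0.57] 382.9537497692639
side [-0.176 -0.583  0.704] [ 0.59  0.56 -0.58] 369.6670201400513
wrist [ 0.315 -0.545  0.373] [-0.26 -0.11 -0.96] 329.4954807826131
{'t': 0.15, 'joint_positions': [-1.269, 0.491, 1.559, -0.0, 1.092, -0.106], 'dq': [-0.0, -0.0, -0.001, 0.0, -0.001, -0.0], 'tau': [0.001, -61.871, -26.169, -0.0, 0.003, 0.0], 'position': [0.248, -0.574, 0.231], 'orientation': [[0.918, 0.397, -0.0], [0.397, -0.918, 0.001], [0.0, -0.001, -1.0]], 'contact_force': [-0.578, -0.093, -0.253], 'moment': [-0.005, 0.028, 0.011], 'gripper_force': 0.0, 'opening': 0.086}
```

View pics/scene0.png

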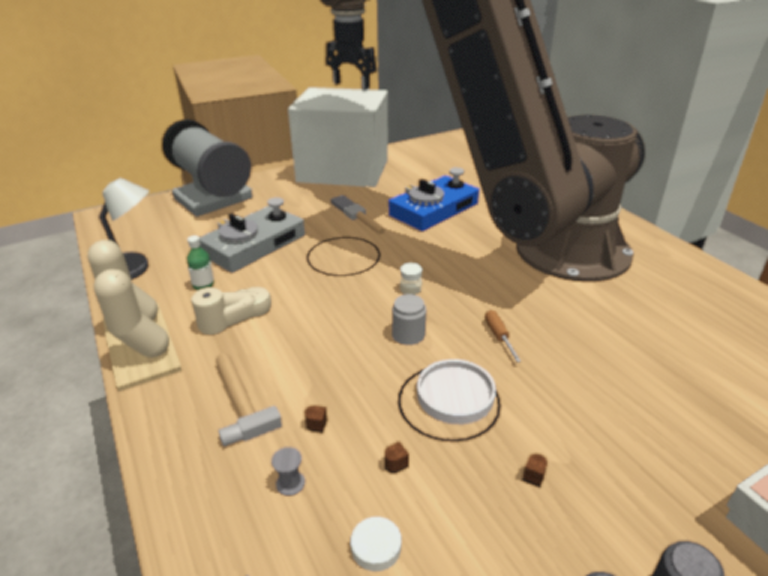

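View pics/side0.png

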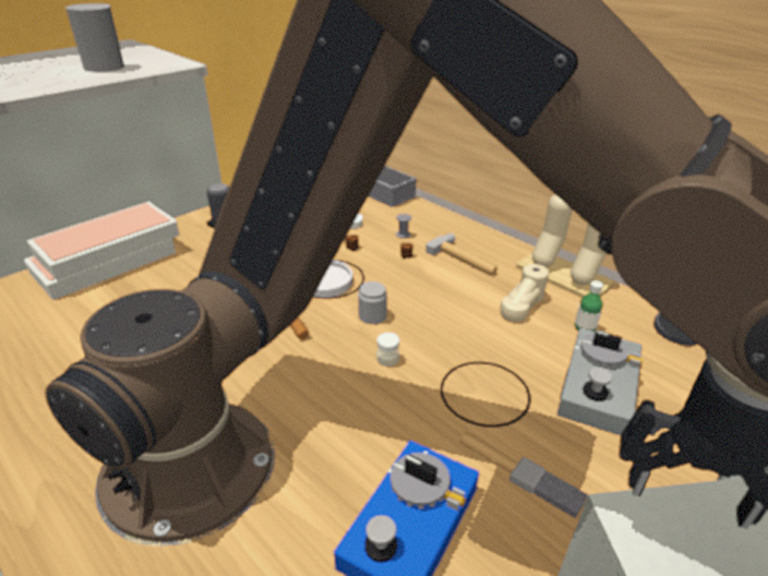

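The scene view (at 1.5x) shows dark heel blocks at (316,418), (396,457) and (536,470). The dish is at (456,390) on the loading ring, which is centred near (449,402). Pot is at (409,320), last at (232,305), tackjar at (411,277), awl at (500,335) and curing ring at (343,256).

Possible confusions: the grey timer at (252,236) against the blue look-alike at (434,200), and the two cream foot/leg models at (120,300) against the last. I take the grey timer.

```bash
python3 - <<'E'
from h import *
v=grab('scene'); im=v['im'].astype(int); P=cloud(v); hsv=cv2.cvtColor(v['im'],cv2.COLOR_RGB2HSV)
print('z bench',np.nanmedian(P[280:300,280:300,2]))
# brown blocks / dark
Y=P[...,1];X=P[...,0];Z=P[...,2]
ok=(X>0.1)&(X<1.2)&(np.abs(Y)<0.8)
m=(ok&(hsv[...,2]<95)&(Z<0.06)&(Z>0.008)&(Y>-0.1)).astype(np.uint8)
n,l,st,c=cv2.connectedComponentsWithStats(m)
for i in range(1,n):
    if st[i,4]>25:
        q=P[l==i]; print('dark',c[i].round(),st[i,4],q.mean(0).round(3),q.min(0).round(3),q.max(0).round(3))
        top=q[q[:,2]>0.026]; print('   top',len(top),top.mean(0).round(4) if len(top) else '')
# rings
def fit(q):
    A=np.c_[2*q,np.ones(len(q))]; s=np.linalg.lstsq(A,(q**2).sum(1),rcond=None)[0]
    return s[:2],np.sqrt(s[2]+s[:2]@s[:2])
for nm,c0 in [('home',(299,268)),('spot',(229,171))]:
    m=(hsv[...,2]<70)&(np.abs(Z)<0.006); v_,u_=np.nonzero(m)
    q=onplane(v,np.c_[u_,v_],0)[:,:2]; ctr=onplane(v,[c0],0)[0,:2]
    for k in range(6):
        r=np.linalg.norm(q-ctr,axis=1); s=q[np.abs(r-0.077)<(0.03 if k<2 else 0.012)]; ctr,R=fit(s)
    print(nm,ctr.round(4),R.round(4),len(s))
# dish rim
m=(np.abs(Z-0.022)<0.004)&(hsv[...,1]<60)&(np.hypot(X-onplane(v,[(304,260)],0.02)[0,0],Y-onplane(v,[(304,260)],0.02)[0,1])<0.08)
q=P[m][:,:2]; print('dish',fit(q),len(q),q.min(0),q.max(0))
for nm,(u,w) in dict(pot=(273,208),last=(140,210),lasttoe=(172,200),jar=(274,181),spool=(192,315),hammer=(167,285),cleaner=(134,180),awl=(333,222),tape=(250,362),brush=(235,140)).items():
    print(nm,P[w,u].round(3))
m=ok&(np.abs(Z-0.072)<0.004)&(np.hypot(X-P[208,273,0],Y-P[208,273,1])<0.08); print('pot top',fit(P[m][:,:2]),m.sum(), P[m].min(0),P[m].max(0))
save('crop0',v['im'][120:310,100:380],2.8)
E
```

```text
z bench -0.0001831980719527726
dark [357. 172.] 170 [0.113 0.004 0.012] [ 0.1   -0.071  0.008] [0.127 0.07  0.022]
   top 0 
dark [264. 218.] 55 [0.488 0.078 0.031] [0.485 0.068 0.01 ] [0.49  0.087 0.055]
   top 32 [0.4879 0.0795 0.0406]
dark [210. 282.] 91 [0.687 0.198 0.019] [0.669 0.188 0.008] [0.699 0.206 0.032]
   top 13 [0.6886 0.1984 0.0285]
dark [264. 309.] 101 [0.621 0.315 0.019] [0.605 0.306 0.008] [0.633 0.319 0.031]
   top 22 [0.6238 0.3146 0.028 ]
dark [192. 319.] 131 [0.756 0.273 0.025] [0.742 0.261 0.008] [0.767 0.277 0.041]
   top 58 [0.7565 0.2734 0.0333]
dark [355. 317.] 92 [0.474 0.42  0.019] [0.467 0.409 0.008] [0.481 0.43  0.03 ]
   top 16 [0.4741 0.4199 0.0282]
home [0. 0.] 0.0 0
spot [0. 0.] 0.0 0
dish (array([0.47123461, 0.23615813]), np.float64(0.057358806587652696)) 328 [0.41163734 0.1759785 ] [0.53042585 0.29702282]
pot [0.471 0.094 0.069]
last [ 0.761 -0.094  0.045]
lasttoe [ 0.671 -0.109  0.035]
jar [ 0.391 -0.035  0.049]
spool [0.756 0.275 0.039]
hammer [0.773 0.165 0.024]
cleaner [ 0.741 -0.236  0.05 ]
awl [0.333 0.167 0.02 ]
tape [0.698 0.403 0.019]
brush [ 0.356 -0.367  0.02 ]
pot top (array([0.46032626, 0.07288161]), np.float64(0.018673987105709146)) 195 [0.43489116 0.04626054 0.06805565] [0.48521842 0.09755306 0.07353532]
```

View pics/crop0.png

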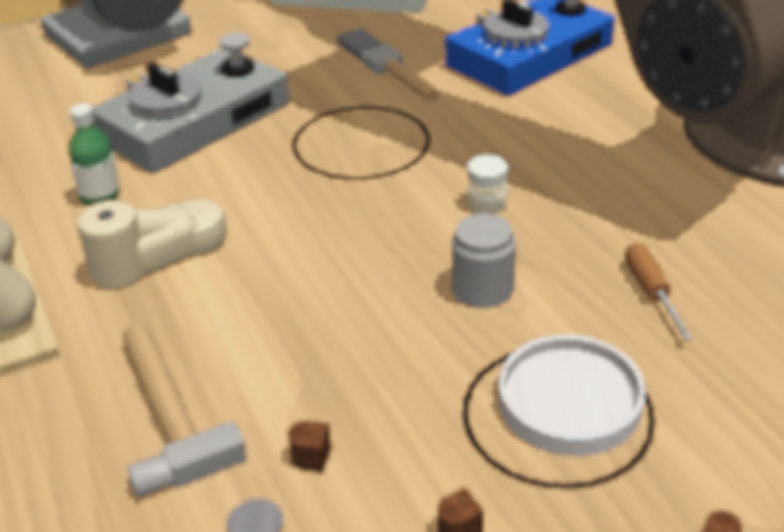

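The crop confirms the grey timer with the green bottle next to it. The curing ring is at crop (362,142), the home ring at (558,408), the pot at (484,260), and the last has its toe at (205,225).

```bash
cat >> h.py <<'E'
def fit(q):
    A=np.c_[2*q,np.ones(len(q))]; s=np.linalg.lstsq(A,(q**2).sum(1),rcond=None)[0]
    return s[:2],np.sqrt(s[2]+s[:2]@s[:2])
def ring(v,c0,P=None,rm=0.077):
    g=cv2.cvtColor(v['im'],cv2.COLOR_RGB2GRAY); bh=cv2.morphologyEx(g,cv2.MORPH_BLACKHAT,np.ones((9,9)))
    Z=(cloud(v) if P is None else P)[...,2]
    v_,u_=np.nonzero((bh>25)&(np.abs(Z)<0.006)); w=bh[v_,u_]
    q=onplane(v,np.c_[u_,v_],0)[:,:2]; ctr=np.array(c0)
    for tol in (.025,.02,.014,.01,.008,.008):
        r=np.linalg.norm(q-ctr,axis=1); s=q[np.abs(r-rm)<tol]
        if len(s)<20: return None
        ctr,R=fit(s)
    return ctr.round(4),R.round(4),len(s)
E
python3 - <<'E'
from h import *
v=grab('scene'); P=cloud(v)
print('home',ring(v,onplane(v,[(299,267)],0)[0,:2],P)); print('spot',ring(v,onplane(v,[(229,171)],0)[0,:2],P))
X,Y,Z=[P[...,i] for i in range(3)]
c=P[158,168]; print('c',c)
reg=(np.hypot(X-c[0],Y-c[1])<0.16)
for a,b in [(.042,.048),(.060,.067),(.080,.0855),(.0857,.095)]:
    m=(reg&(Z>a)&(Z<b)).astype(np.uint8); n,l,st,cc=cv2.connectedComponentsWithStats(m)
    for i in range(1,n):
        if st[i,4]>8:
            q=P[l==i]; print(a,b,cc[i].round(),st[i,4],q.mean(0).round(4),cv2.minAreaRect(q[:,:2].astype(np.float32)))
s=grab('side'); print('spot side',ring(s,(0.5,-0.25)))
# last extents
m=(np.hypot(X-.71,Y+.1)<.12)&(Z>.012)&(Y>-.2); q=P[m]; print('last',q.min(0),q.max(0)); 
t=q[(q[:,2]>.03)&(q[:,2]<.04)]; print(t[np.argsort(t[:,0])][:40:6].round(3), t[:,1].min(),t[:,1].max())
E
```

```text
home (array([0.4856, 0.2393]), np.float64(0.0768), 449)
spot (array([ 0.4484, -0.2257]), np.float64(0.0769), 247)
c [ 0.61457627 -0.31734225  0.04567892]
0.042 0.048 [167. 154.] 669 [ 0.6083 -0.3455  0.0451] ((0.6057180762290955, -0.3589228391647339), (0.20621638000011444, 0.1186620369553566), 20.651634216308594)
0.042 0.048 [136. 181.] 21 [ 0.7368 -0.2388  0.0454] ((0.7353363633155823, -0.2394079715013504), (0.028381947427988052, 0.008283129893243313), 10.264013290405273)
0.06 0.067 [184. 140.] 9 [ 0.5384 -0.3728  0.063 ] ((0.5392298102378845, -0.3723485767841339), (0.006758437026292086, 0.01400116365402937), 78.74569702148438)
0.06 0.067 [158. 153.] 205 [ 0.6395 -0.331   0.0637] ((0.6410607099533081, -0.34203821420669556), (0.08050791919231415, 0.08895125985145569), 56.07028579711914)
0.06 0.067 [133. 175.] 31 [ 0.7404 -0.2412  0.0638] ((0.742449939250946, -0.2426665723323822), (0.015554515644907951, 0.04050352796912193), 79.74500274658203)
0.08 0.0855 [184. 136.] 12 [ 0.5409 -0.3623  0.0836] ((0.5401005148887634, -0.3613335192203522), (0.009348680265247822, 0.027178112417459488), 
[... 480 characters left out ...]
44), 72.29024505615234)
0.0857 0.095 [157. 145.] 43 [ 0.6386 -0.3359  0.0908] ((0.638008177280426, -0.33860477805137634), (0.013154847547411919, 0.04657096043229103), 19.65839385986328)
0.0857 0.095 [130. 166.] 24 [ 0.7402 -0.2518  0.0894] ((0.7405190467834473, -0.25191789865493774), (0.009007393382489681, 0.019411930814385414), 75.03327178955078)
spot side (array([ 0.4447, -0.2248]), np.float64(0.0767), 452)
last [ 0.6444883  -0.15898409  0.01214298] [0.78361489 0.0089871  0.07458397]
[[ 0.647 -0.128  0.035]
 [ 0.65  -0.13   0.031]
 [ 0.653 -0.138  0.034]
 [ 0.655 -0.131  0.036]
 [ 0.656 -0.112  0.031]
 [ 0.658 -0.113  0.035]
 [ 0.66  -0.116  0.036]] -0.1589840910909921 -0.08982399459246071
```

Call:
{"name": "servo_tool", "arguments": {
  "commands": "1 380 -243 -40 23.4; 1 380 -243 -40 23.4; 1 380 -243 -40 23.4; 1 380 -243 -40 23.4; 1 380 -243 -40 23.4; 1 380 -243 -40 23.4; 1 380 -243 -40 23.4; 1 633 -678 -40 23.4; 1 633 -678 -40 23.4; 1 633 -678 -40 23.4; 1 633 -678 -40 23.4; 1 633 -678 -40 23.4; 1 633 -678 -40 23.4; 1 633 -678 -40 23.4; 1 633 -678 -40 23.4; 1 633 -678 -40 23.4; 1 633 -678 -40 23.4; 1 633 -678 -40 23.4"
}}

```text
t: 2.55
position: [0.5601, 0.2983, 0.2713]
orientation: [[1.0, -0.002, -0.0], [-0.002, -1.0, -0.0], [-0.0, 0.0, -1.0]]
contact_force: [0.0, -0.1, 0.6]
opening: 0.0858
gripper_force: 0.0
```

```bash
python3 - <<'E'
from h import *
s=telemetry.sense(); print(s['t'],s['position'].__repr__(),np.round(s['orientation'],3).tolist())
v=grab('wrist'); save('w1',v['im'],1.5); print(ring(v,(.485,.239)))
v=grab('side'); save('s1',v['im'],1.5)
E
```

```text
2.55 array([0.56011346, 0.29826985, 0.27130133]) [[1.0, -0.002, -0.0], [-0.002, -1.0, -0.0], [-0.0, 0.0, -1.0]]
(array([0.4826, 0.239 ]), np.float64(0.0769), 1306)
```

View pics/w1.png

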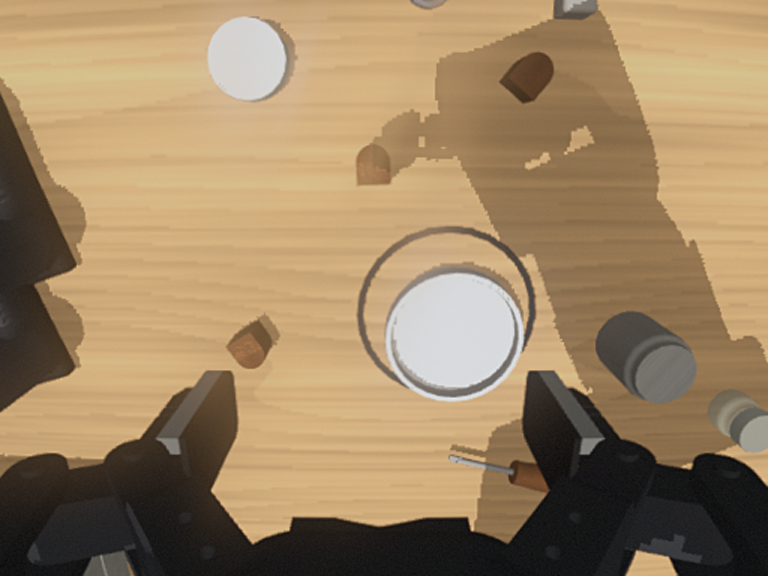

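View pics/s1.png

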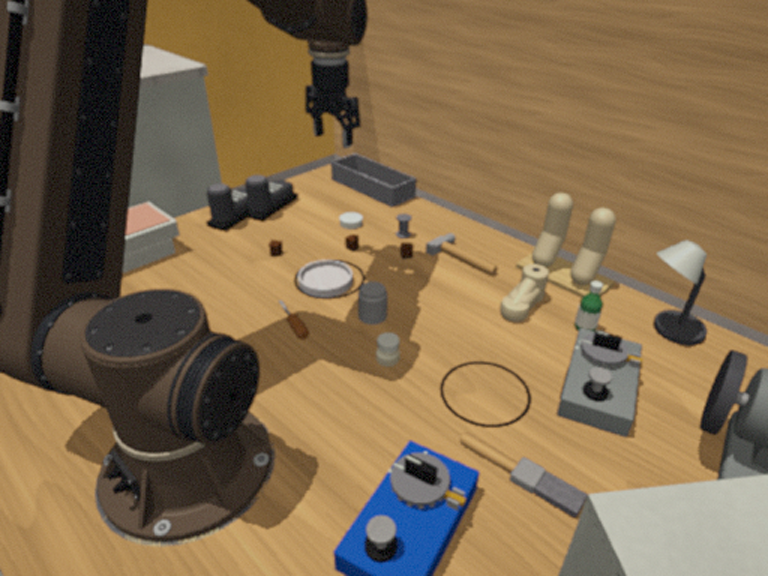

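The wrist view shows exactly three heel blocks at (373,165), (530,77) and (250,343). The dish is at (455,335), partly off the ring at (447,315). The side view shows no fourth block.

```bash
cat >> h.py <<'E'
def blocks(v,zmin=.024,zmax=.036,dish=None,zt=.03):
    P=cloud(v); X,Y,Z=[P[...,i] for i in range(3)]; out=[]
    hsv=cv2.cvtColor(v['im'],cv2.COLOR_RGB2HSV)
    m=((Z>zmin)&(Z<zmax)&(hsv[...,2]<215)&(hsv[...,1]>60)).astype(np.uint8)
    n,l,st,cc=cv2.connectedComponentsWithStats(m)
    for i in range(1,n):
        q=P[l==i]
        if st[i,4]<25 or np.ptp(q[:,0])>.045 or np.ptp(q[:,1])>.045: continue
        vv,uu=np.nonzero(l==i); q=onplane(v,np.c_[uu,vv],zt)[:,:2]
        (c,wh,a)=cv2.minAreaRect(q.astype(np.float32)); c=np.array(c)
        best=None
        for k in (0,1):
            d=np.array([np.cos(np.radians(a+90*k)),np.sin(np.radians(a+90*k))])
            sk=(q.mean(0)-c)@d
            if best is None or abs(sk)>abs(best[0]): best=(sk,d if sk<0 else -d)
        # centroid lies towards the flat end; round end opposite
        d=best[1]; print(cc[i].round(),st[i,4],'c',c.round(4),'size',np.round(np.array(wh)*1e3,1),'roundyaw',np.degrees(np.arctan2(d[1],d[0])).round(1),'skew',round(best[0]*1e3,2))
def dishc(v,c0):
    P=cloud(v); m=(np.abs(P[...,2]-.022)<.004)&(np.hypot(P[...,0]-c0[0],P[...,1]-c0[1])<.085)
    q=P[m][:,:2]; ctr=np.array(c0)
    vv,uu=np.nonzero(m); q=onplane(v,np.c_[uu,vv],.022)[:,:2]
    for tol in (.02,.012,.006,.005,.004):
        s=q[np.abs(np.linalg.norm(q-ctr,axis=1)-.0575)<tol]
        if len(s)<20: return None
        ctr,R=fit(s)
    return ctr.round(4),R.round(4),len(s)
E
python3 - <<'E'
from h import *
v=grab('wrist'); blocks(v); print(dishc(v,(.471,.236))); print(dishc(grab('scene'),(.471,.236)))
E
```

```text
[354.  49.] 629 c [0.6806 0.1854] size [26.8 30.6] roundyaw -41.5 skew 1.0
[248. 111.] 537 c [0.614 0.303] size [24.1 29. ] roundyaw -0.2 skew 1.16
[165. 234.] 443 c [0.4609 0.4097] size [30.7 29.2] roundyaw -147.0 skew 1.33
[495. 271.] 25 c [ 0.3998 -0.0372] size [ 4.9 21.3] roundyaw 114.1 skew -1.13
[358. 323.] 57 c [0.3236 0.1497] size [24.4 13.9] roundyaw -30.7 skew 1.05
(array([0.4687, 0.2348]), np.float64(0.0573), 1103)
(array([0.4719, 0.2367]), np.float64(0.0573), 316)
```

Call:
{"name": "servo_tool", "arguments": {
  "commands": "1 50 -5 150 0; 1 50 -5 150 0; 1 50 -5 150 0; 1 50 -5 200 0; 1 50 -5 230 0; 1 50 -5 250 0; 1 50 -5 260 0; 1 50 -5 260 0; -1 50 -5 260 0; -1 50 -5 260 0; -1 50 -5 260 0; -1 50 -5 260 0; -1 50 -5 260 0; -1 50 -5 260 0",
  "newtons": 40
}}

```text
t: 4.5
position: [0.6104, 0.3048, 0.0119]
orientation: [[1.0, -0.001, 0.001], [-0.001, -1.0, 0.0], [0.001, -0.0, -1.0]]
contact_force: [-1.4, -0.0, 5.4]
opening: 0.0247
gripper_force: 40.4
```

Call:
{"name": "servo_tool", "arguments": {
  "commands": "-1 0 0 -35 0; -1 0 0 -75 0; -1 -50 25 -75 0; -1 -100 51 -75 0; -1 -144 74 -75 0; -1 -144 74 -75 0; -1 -144 74 -75 0; -1 -144 74 -75 0"
}}

```text
t: 5.5
position: [0.4669, 0.2311, 0.0862]
orientation: [[1.0, -0.0, 0.001], [-0.0, -1.0, 0.0], [0.001, -0.0, -1.0]]
contact_force: [-0.2, -0.1, -0.4]
opening: 0.0248
gripper_force: 39.6
```

```bash
python3 - <<'E'
from h import *
v=grab('wrist'); save('w2',v['im'],1.5); print(dishc(v,(.471,.236))); v=grab('scene'); print(dishc(v,(.471,.236))); blocks(v)
E
```

```text
(array([0.4681, 0.234 ]), np.float64(0.0564), 3090)
(array([0.4719, 0.237 ]), np.float64(0.0573), 301)
[103. 235.] 45 c [ 0.8614 -0.0598] size [44.9 18.9] roundyaw -173.3 skew 2.04
[210. 275.] 144 c [0.6855 0.188 ] size [30.1 32. ] roundyaw -40.9 skew 1.32
[357. 309.] 182 c [0.4645 0.4123] size [36.5 26.6] roundyaw -146.3 skew 0.95
```

View pics/w2.png

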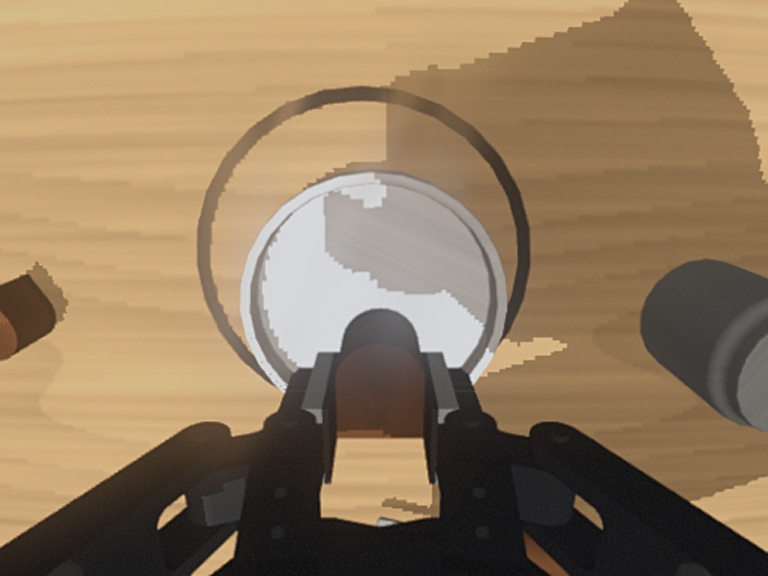

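Block A is held squarely between the fingers above the dish, so I'll lower it in.

Call:
{"name": "servo_tool", "arguments": {
  "commands": "-1 0 0 40 0; -1 0 0 58 0; -1 0 0 65 0; -1 0 0 65 0; -1 0 0 66 0; -1 0 0 66 0; 0 0 0 66 0; 0 0 0 66 0; 0 0 0 66 0; 0 0 0 40 0; 0 0 0 0 0; 0 0 0 -30 0"
}}

```text
t: 7.1
position: [0.4661, 0.2308, 0.1177]
orientation: [[1.0, -0.001, 0.001], [-0.001, -1.0, 0.0], [0.001, -0.0, -1.0]]
contact_force: [-0.6, -0.5, -0.3]
opening: 0.043
gripper_force: 0.0
```

Call:
{"name": "servo_tool", "arguments": {
  "commands": "0.6 62 12 -40 10; 0.6 124 24 -40 20; 0.6 180 34 -40 30; 0.6 202 41 -30 41; 0.6 202 41 -30 41; 0.6 202 41 -30 41; 0.6 202 41 -30 41"
}}

```text
t: 7.98
position: [0.6673, 0.1901, 0.1468]
orientation: [[0.756, -0.655, 0.0], [-0.655, -0.756, -0.0], [0.0, -0.0, -1.0]]
contact_force: [-0.2, -0.7, -0.1]
opening: 0.0682
gripper_force: 0.0
```

```bash
python3 - <<'E'
from h import *
v=grab('wrist'); blocks(v); s=v['s'];print(np.round(s['position'],4)); v=grab('scene'); blocks(v,.03,.042,zt=.038); print(dishc(v,(.471,.236)))
E
```

```text
[260.   9.] 228 c [0.7632 0.0998] size [25.7  9.8] roundyaw 87.9 skew -0.35
[240.  27.] 59 c [0.7639 0.1183] size [6.5 9.6] roundyaw -88.0 skew 0.25
[223.  43.] 48 c [0.7632 0.1358] size [7.6 8.1] roundyaw 95.0 skew -0.7
[192.  65.] 29 c [0.7686 0.1629] size [ 1.8 13.7] roundyaw -0.7 skew 0.96
[133. 160.] 140 c [0.7471 0.2496] size [ 9.  25.2] roundyaw 76.7 skew -0.53
[246. 168.] 1091 c [0.6825 0.1842] size [25.9 30.8] roundyaw -38.9 skew 1.15
[0.6673 0.1901 0.1468]
[134. 213.] 30 c [ 0.7782 -0.1008] size [14.3 30.5] roundyaw -51.2 skew 1.85
[303. 252.] 114 c [0.4762 0.2349] size [31.2 30.8] roundyaw -10.6 skew 1.17
[211. 274.] 42 c [0.6848 0.1949] size [25.8 20.2] roundyaw 54.3 skew -0.92
[357. 308.] 102 c [0.4676 0.4155] size [31.5 25.1] roundyaw -150.0 skew 0.68
(array([0.4719, 0.2367]), np.float64(0.0574), 325)
```

Call:
{"name": "servo_tool", "arguments": {
  "commands": "0.6 11 -5 50 -1.5; 0.6 11 -5 95 -1.5; 0.6 11 -5 120 -1.5; 0.6 11 -5 135 -1.5; 0.6 11 -5 135 -1.5; -1 11 -5 135 -1.5; -1 11 -5 135 -1.5; -1 11 -5 135 -1.5; -1 11 -5 135 -1.5; -1 11 -5 135 -1.5; -1 11 -5 135 -1.5; -1 11 -5 100 -1.5; -1 11 -5 60 -1.5; -1 11 -5 55 -1.5"
}}

```text
t: 9.82
position: [0.6808, 0.1864, 0.0946]
orientation: [[0.771, -0.637, 0.005], [-0.637, -0.771, 0.001], [0.003, -0.004, -1.0]]
contact_force: [0.2, -0.3, -0.5]
opening: 0.0254
gripper_force: 39.4
```

```bash
python3 - <<'E'
from h import *
s=telemetry.sense();print(np.round(s['position'],4),np.round(s['orientation'],4).tolist(),s['opening'])
E
```

```text
[0.6808 0.1864 0.0946] [[0.7713, -0.6365, 0.005], [-0.6365, -0.7713, 0.0008], [0.0034, -0.0038, -1.0]] 0.02538200601163761
```

Call:
{"name": "servo_tool", "arguments": {
  "commands": "-1 -50 24 0 -10; -1 -100 48 0 -20; -1 -140 68 0 -30; -1 -167 80 0 -39.5; -1 -167 80 0 -39.5; -1 -167 80 20 -39.5; -1 -167 80 20 -39.5; -1 -167 80 20 -39.5"
}}

```text
t: 10.82
position: [0.5005, 0.2306, 0.0714]
orientation: [[1.0, -0.002, 0.0], [-0.002, -1.0, -0.0], [0.0, 0.0, -1.0]]
contact_force: [-0.4, 0.2, -0.4]
opening: 0.0247
gripper_force: 39.5
```

```bash
python3 - <<'E'
from h import *
v=grab('wrist'); save('w3',v['im'],1.5); s=v['s'];print(np.round(s['position'],4),np.round(s['orientation'],3)[0])
v=grab('scene'); blocks(v)
E
```

```text
[0.5005 0.2306 0.0714] [ 1.    -0.002  0.   ]
[136. 215.] 33 c [ 0.7748 -0.1024] size [13. 43.] roundyaw -52.0 skew 2.46
[104. 235.] 48 c [ 0.8614 -0.0597] size [44.9 19. ] roundyaw -173.3 skew 0.97
[303. 257.] 49 c [0.4768 0.2413] size [14.7 29.8] roundyaw 157.9 skew -0.52
[357. 309.] 183 c [0.4645 0.4123] size [36.5 26.6] roundyaw -146.3 skew 1.03
```

View pics/w3.png

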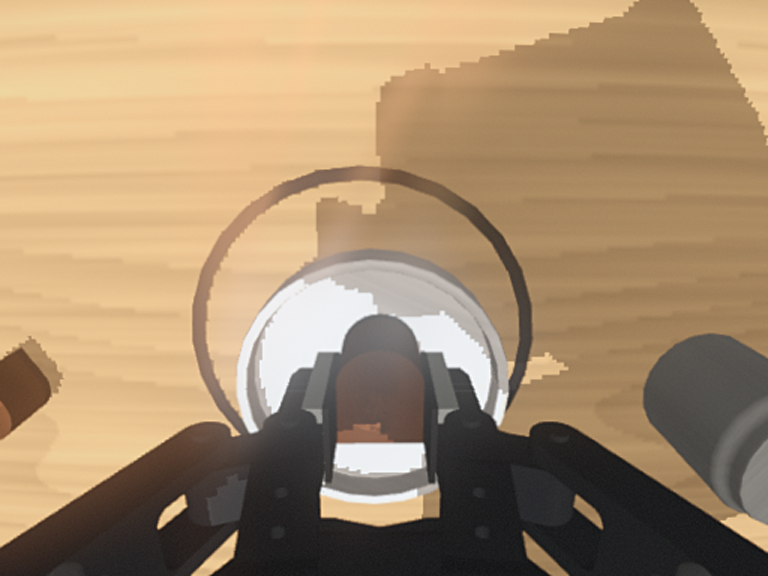

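Call:
{"name": "servo_tool", "arguments": {
  "commands": "-1 1 0 25 0; -1 1 0 40 0; -1 1 0 48 0; -1 1 0 51 0; -1 1 0 51 0; -1 1 0 51 0"
}}

```text
t: 11.68
position: [0.5011, 0.2309, 0.0206]
orientation: [[1.0, -0.001, 0.001], [-0.001, -1.0, 0.0], [0.001, -0.0, -1.0]]
contact_force: [-0.3, -0.2, -0.2]
opening: 0.0247
gripper_force: 46.0
```

Call:
{"name": "servo_tool", "arguments": {
  "commands": "0 0 0 1 0; 0 0 0 1 0; 0 0 0 1 0; 0 0 0 -30 0; 0 0 0 -90 0; 0.6 -12 -60 -120 -10; 0.6 -24 -120 -120 -20; 0.6 -36 -182 -120 -33; 0.6 -36 -182 -120 -33; 0.6 -36 -182 -120 -33; 0.6 -36 -182 -120 -33"
}}

```text
t: 13.05
position: [0.4654, 0.4115, 0.1402]
orientation: [[0.84, 0.542, -0.0], [0.542, -0.84, -0.001], [-0.001, 0.0, -1.0]]
contact_force: [0.8, -1.6, -0.7]
opening: 0.0683
gripper_force: 0.0
```

```bash
python3 - <<'E'
from h import *
v=grab('wrist'); blocks(v); s=v['s'];print(np.round(s['position'],4),np.round(s['orientation'],3)[:2].tolist()); blocks(v,.034,.042,zt=.038); print(dishc(v,(.4685,.2345)))
v=grab('scene'); blocks(v,.034,.042,zt=.038)
E
```

```text
[249. 191.] 1088 c [0.4599 0.4119] size [31.  25.6] roundyaw -147.3 skew 1.08
[439. 253.] 321 c [0.5043 0.2418] size [14.8 32.3] roundyaw -16.3 skew 1.36
[416. 280.] 336 c [0.4723 0.2415] size [17.4 32.6] roundyaw -24.4 skew 0.66
[0.4654 0.4115 0.1402] [[0.84, 0.542, -0.0], [0.542, -0.84, -0.001]]
[29. 78.] 265 c [0.4457 0.5985] size [10.9 41.2] roundyaw 167.3 skew -3.65
[451. 263.] 859 c [0.5028 0.2332] size [29.6 29.1] roundyaw 0.4 skew -0.68
[425. 288.] 582 c [0.4704 0.2348] size [25.  30.4] roundyaw -101.4 skew 1.81
(array([0.4679, 0.2364]), np.float64(0.0566), 1010)
[139. 212.] 41 c [ 0.7662 -0.0985] size [19.9 45. ] roundyaw -23.3 skew 1.69
```

Call:
{"name": "servo_tool", "arguments": {
  "commands": "0.6 0 -3 50 0; 0.6 0 -3 95 0; 0.6 0 -3 115 0; 0.6 0 -3 128 0; 0.6 0 -3 128 0; -1 0 -3 128 0; -1 0 -3 128 0; -1 0 -3 128 0; -1 0 -3 128 0; -1 0 -3 128 0; -1 0 -3 128 0; -1 0 -3 95 0; -1 0 -3 55 0; -1 0 -3 55 0; -1 0 -3 55 0"
}}

```text
t: 15.02
position: [0.4631, 0.4152, 0.0851]
orientation: [[0.839, 0.544, -0.0], [0.544, -0.839, -0.0], [-0.0, 0.0, -1.0]]
contact_force: [-1.0, 0.3, 0.2]
opening: 0.0248
gripper_force: 39.5
```

Call:
{"name": "servo_tool", "arguments": {
  "commands": "-1 -40 47 0 10; -1 -80 94 0 20; -1 -110 130 0 30; -1 -120 141 0 33; -1 -120 141 0 33; -1 -120 141 20 33; -1 -120 141 40 33; -1 -120 141 55 33; -1 -120 141 63 33; -1 -120 141 65 33; -1 -120 141 65 33; -1 -120 141 65 33"
}}

```text
t: 16.52
position: [0.4394, 0.2323, 0.021]
orientation: [[1.0, 0.0, 0.001], [0.0, -1.0, 0.0], [0.001, -0.0, -1.0]]
contact_force: [-4.0, 1.8, 9.6]
opening: 0.0249
gripper_force: 41.2
```

Call:
{"name": "servo_tool", "arguments": {
  "commands": "-0.1 0 0 0 0; -0.1 0 0 0 0; -0.1 0 0 0 0; 0 0 0 -30 0; 0 0 0 -80 0; 0 0 -30 -130 0; 0 0 -60 -150 0; 0 0 -60 -150 0; 0 0 -60 -150 0; 0 0 -60 -150 0"
}}

```text
t: 17.77
position: [0.4392, 0.2908, 0.1693]
orientation: [[1.0, -0.001, -0.002], [-0.001, -1.0, -0.001], [-0.002, 0.001, -1.0]]
contact_force: [0.1, 0.1, 1.2]
opening: 0.0425
gripper_force: 0.0
```

```bash
python3 - <<'E'
from h import *
v=grab('wrist'); save('w4',v['im'],1.5); s=v['s'];print(np.round(s['position'],4)); blocks(v,.034,.042,zt=.038); print(dishc(v,(.4685,.2355)),ring(v,(.484,.239)))
v=grab('scene'); blocks(v,.034,.042,zt=.038); print(dishc(v,(.4685,.2355)),ring(v,(.484,.239)))
E
```

```text
[0.4392 0.2908 0.1693]
[328. 104.] 922 c [0.5029 0.2307] size [28.5 24.6] roundyaw 90.3 skew -0.88
[331. 145.] 488 c [0.4705 0.2264] size [17.1 28.1] roundyaw 86.8 skew -0.88
[320. 186.] 861 c [0.433 0.233] size [25.6 28.8] roundyaw 180.0 skew -1.37
(array([0.4677, 0.2347]), np.float64(0.0568), 2333) (array([0.4822, 0.2387]), np.float64(0.077), 2711)
[139. 212.] 42 c [ 0.764  -0.0997] size [19.9 46.6] roundyaw -108.6 skew 1.98
[316. 247.] 103 c [0.4373 0.2361] size [30.3 30.1] roundyaw 89.4 skew -1.26
(array([0.4719, 0.2368]), np.float64(0.0573), 304) (array([0.4855, 0.2393]), np.float64(0.0768), 423)
```

View pics/w4.png

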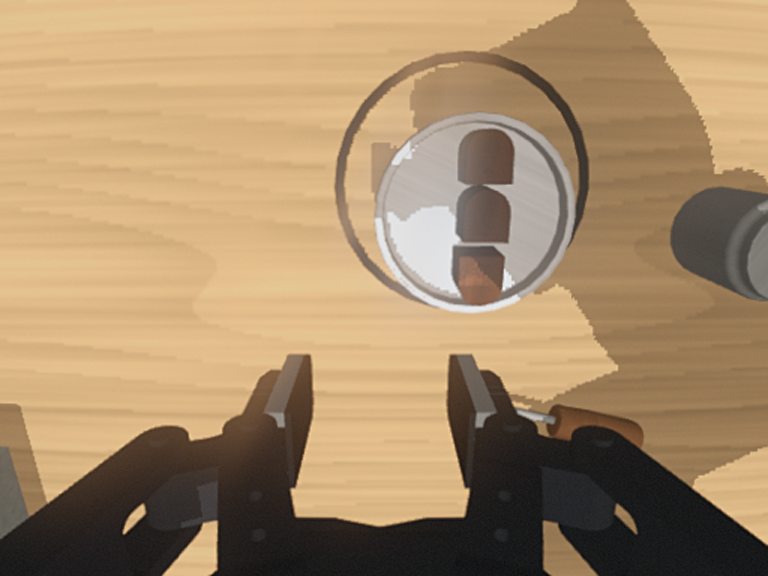

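The image shows all three blocks standing in a row in the dish, at (486,157), (484,215) and (478,272), with the +y side of the dish free. I'll grip the wall there and slide the dish flat along the bench.

Call:
{"name": "servo_tool", "arguments": {
  "commands": "-0.2 30 -2 50 0; -0.2 30 -2 100 0; -0.2 30 -2 120 0; -0.2 30 -2 140 0; -0.2 30 -2 150 0; -0.2 30 -2 156 0; -0.2 30 -2 156 0; -1 30 -2 156 0; -1 30 -2 156 0; -1 30 -2 156 0; -1 30 -2 156 0; -1 30 -2 156 0",
  "newtons": 25
}}

```text
t: 19.38
position: [0.4699, 0.2938, 0.0148]
orientation: [[1.0, -0.0, 0.001], [-0.0, -1.0, 0.0], [0.001, -0.0, -1.0]]
contact_force: [0.3, -0.9, 5.5]
opening: 0.0047
gripper_force: 24.1
```

Call:
{"name": "servo_tool", "arguments": {
  "commands": "-1 7 7 -1 0; -1 18 18 -1 0; -1 32 32 -1 0; -1 48 48 -1 0; -1 64 64 -1 0; -1 80 80 -1 0; -1 95 96 -1 0; -1 106 110 -1 0; -1 112 124 -1 0; -1 113 142 -1 0; -1 112 162 -1 0; -1 111 182 -1 0; -1 110 202 -1 0; -1 108 222 -1 0; -1 107 240 -1 0; -1 106 254 -1 0; -1 105 262 -1 0; -1 105 266 -1 0; -1 105 266 -1 0"
}}

```text
t: 21.75
position: [0.5743, 0.0275, 0.0153]
orientation: [[1.0, -0.001, -0.0], [-0.001, -1.0, -0.0], [-0.0, 0.0, -1.0]]
contact_force: [0.3, -1.3, -2.7]
opening: 0.0043
gripper_force: 24.5
```

```bash
python3 - <<'E'
from h import *
v=grab('scene'); s=v['s'];p=np.array(s['position']); print(p.round(4)); print(dishc(v,p[:2]-[0,.0575])); blocks(v,.034,.042,zt=.038); print(ring(v,(.4465,-.225)))
w=grab('wrist'); print(dishc(w,p[:2]-[0,.0575]),ring(w,(.4465,-.225))); save('w5',w['im'],1); print(dishc(grab('side'),p[:2]-[0,.0575]))
E
```

```text
[0.5743 0.0275 0.0153]
(array([ 0.5736, -0.0256]), np.float64(0.0576), 152)
[138. 212.] 38 c [ 0.7672 -0.0986] size [20.5 43. ] roundyaw -113.3 skew 0.91
(array([ 0.445 , -0.2232]), np.float64(0.0737), 81)
(array([ 0.5701, -0.0276]), np.float64(0.0565), 5729) None
(array([ 0.567 , -0.0315]), np.float64(0.0574), 123)
```

View pics/w5.png

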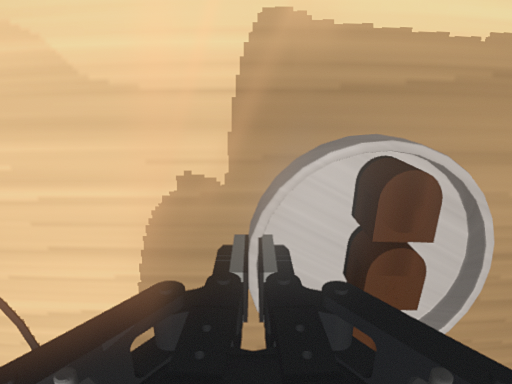

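The dish is gripped by its wall at (252,260) and lies flat, with the blocks in place.

Call:
{"name": "servo_tool", "arguments": {
  "commands": "-1 -3 6 0 0; -1 -8 16 0 0; -1 -15 30 0 0; -1 -23 47 0 0; -1 -32 64 0 0; -1 -42 81 0 0; -1 -53 98 0 0; -1 -64 114 0 0; -1 -76 131 0 0; -1 -88 147 0 0; -1 -99 162 0 0; -1 -108 175 0 0; -1 -116 186 0 0; -1 -121 193 0 0; -1 -124 197 0 0; -1 -124 197 0 0; -1 -124 197 0 0; -1 -124 197 0 0"
}}

```text
t: 24.15
position: [0.4503, -0.1691, 0.0153]
orientation: [[1.0, -0.0, 0.0], [-0.0, -1.0, -0.0], [0.0, 0.0, -1.0]]
contact_force: [-0.2, -0.5, -2.2]
opening: 0.004
gripper_force: 24.6
```

```bash
cat >m.py <<'E'
from h import *
s=telemetry.sense();p=np.array(s['position']); print(p.round(4)); c=p[:2]-[0,.0575]
for n in ['scene','side','wrist']:
    v=grab(n); print(n,dishc(v,c),ring(v,(.4465,-.225)))
E
python3 m.py
```

```text
[ 0.4503 -0.1691  0.0153]
scene (array([ 0.45  , -0.2225]), np.float64(0.0574), 89) (array([ 0.4484, -0.2255]), np.float64(0.0769), 165)
side (array([ 0.4422, -0.2261]), np.float64(0.057), 205) (array([ 0.4448, -0.2248]), np.float64(0.0769), 320)
wrist (array([ 0.4462, -0.2244]), np.float64(0.0565), 5742) (array([ 0.4432, -0.2275]), np.float64(0.078), 799)
```

Call:
{"name": "servo_tool", "arguments": {
  "commands": "-0.3 0 0 0 0; -0.3 0 0 0 0; -0.3 0 0 0 0; -0.3 0 0 -20 0; -0.3 0 0 -60 0; -0.3 0 0 -110 0; -0.3 30 30 -160 -10; -0.3 70 70 -190 -20; -0.3 110 110 -190 -30; -0.3 150 150 -190 -40; -0.3 200 206 -190 -50; -0.3 200 206 -190 -60; -0.3 200 206 -190 -70; -0.3 200 206 -190 -80; -0.3 200 206 -190 -90; -0.3 200 206 -190 -100; -0.3 200 206 -190 -110; -0.3 200 206 -190 -110; -0.3 200 206 -190 -110; -0.3 200 206 -190 -110"
}}

```text
t: 26.8
position: [0.65, -0.3754, 0.2053]
orientation: [[-0.339, 0.941, -0.0], [0.941, 0.339, -0.0], [0.0, -0.0, -1.0]]
contact_force: [-0.6, 0.5, 0.1]
opening: 0.03
gripper_force: 0.0
```

```bash
cat > wh.py <<'E'
from h import *
import sys
v=grab('wrist'); save(sys.argv[1],v['im'],1); P=cloud(v); s=v['s']; print(np.round(s['position'],4),np.round(s['orientation'],3)[:2].tolist())
for a,b,zt in [(.083,.098,None)]:
    m=((P[...,2]>a)&(P[...,2]<b)).astype(np.uint8); n,l,st,cc=cv2.connectedComponentsWithStats(m)
    for i in range(1,n):
        if st[i,4]>60:
            q=P[l==i]; print(cc[i].round(),st[i,4],q.mean(0).round(4),cv2.minAreaRect(q[:,:2].astype(np.float32)),np.median(q[:,2]).round(4))
m=np.abs(P[...,2]-.0635)<.003; q=P[m&(np.hypot(P[...,0]-.637,P[...,1]+.339)<.05)][:,:2]; print('disc',fit(cv2.convexHull(q.astype(np.float32)).reshape(-1,2)),len(q))
E
python3 wh.py w6; python3 - <<'E'
from h import *
for n in ['scene','side']:
    v=grab(n); print(n,dishc(v,(.4465,-.225)),ring(v,(.4465,-.225))); blocks(v,.034,.042,zt=.038)
E
```

```text
[ 0.65   -0.3754  0.2053] [[-0.339, 0.941, -0.0], [0.941, 0.339, -0.0]]
[401.  88.] 284 [ 0.7303 -0.2637  0.0876] ((0.7324231266975403, -0.2626340091228485), (0.014166486449539661, 0.02356765791773796), 22.316926956176758) 0.086
[247. 139.] 980 [ 0.632  -0.3408  0.0904] ((0.6318693161010742, -0.34152787923812866), (0.013479690067470074, 0.044878508895635605), 19.860122680664062) 0.0906
[118. 140.] 1495 [ 0.5349 -0.3772  0.0861] ((0.5345554351806641, -0.3776831030845642), (0.034914616495370865, 0.03483649343252182), 11.251420021057129) 0.0861
disc (array([ 0.63236023, -0.34135493]), np.float64(0.039970895378759544)) 5751
scene (array([ 0.4508, -0.2214]), np.float64(0.0574), 113) (array([ 0.4483, -0.2257]), np.float64(0.0769), 169)
[381. 169.] 37 c [0.0707 0.0535] size [26.  47.3] roundyaw -20.9 skew 3.55
side (array([ 0.4422, -0.2261]), np.float64(0.057), 226) (array([ 0.445 , -0.2246]), np.float64(0.077), 335)
[317. 258.] 82 c [ 0.4081 -0.227 ] size [32.5 23.2] roundyaw -175.9 skew 0.47
[166. 292.] 31 c [ 0.0779 -0.0499] size [10.6 26.1] roundyaw 171.3 skew -1.14
```

View pics/w6.png

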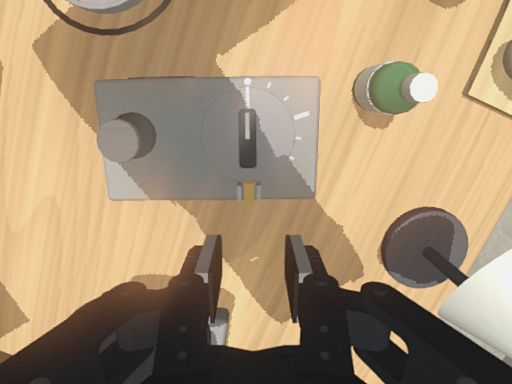

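The image shows the grey timer with bar at (247,139), pointer up at the dot (248,82), long mark at (301,115), clockwise, and plunger at (122,140).

Call:
{"name": "servo_tool", "arguments": {
  "commands": "-0.3 38 -4 0 0; -0.3 38 -4 60 0; -0.3 38 -4 100 0; -0.3 38 -4 120 0; -0.3 38 -4 135 0; -0.3 38 -4 135 0; -1 38 -4 135 0; -1 38 -4 135 0; -1 38 -4 135 0; -1 38 -4 135 0; -1 38 -4 135 0",
  "newtons": 70
}}

```text
t: 28.32
position: [0.6332, -0.3417, 0.0719]
orientation: [[-0.341, 0.94, 0.001], [0.94, 0.341, -0.001], [-0.001, 0.0, -1.0]]
contact_force: [-4.7, -0.4, 4.3]
opening: 0.0123
gripper_force: 69.1
```

Call:
{"name": "servo_tool", "arguments": {
  "commands": "-1 0 0 0 8; -1 0 0 0 16; -1 0 0 0 24; -1 0 0 0 32; -1 0 0 0 40; -1 0 0 0 48; -1 0 0 0 56; -1 0 0 0 64; -1 0 0 0 72; -1 0 0 0 73; -1 0 0 0 73; -1 0 0 0 73; -1 0 0 0 72; -0.3 0 0 0 72; -0.3 0 0 0 72; -0.3 0 0 0 72; -0.3 0 0 -30 72; -0.3 0 0 -70 72; -0.3 -40 0 -110 72; -0.3 -40 0 -110 72"
}}

```text
t: 30.82
position: [0.6483, -0.3812, 0.184]
orientation: [[0.789, 0.614, 0.006], [0.614, -0.789, -0.004], [0.002, 0.007, -1.0]]
contact_force: [-0.6, 0.6, 0.1]
opening: 0.0299
gripper_force: 0.0
```

```bash
python3 wh.py w7
```

```text
[ 0.6483 -0.3812  0.184 ] [[0.789, 0.614, 0.006], [0.614, -0.789, -0.004]]
[198. 176.] 1154 [ 0.6343 -0.3412  0.0901] ((0.6329154372215271, -0.3414933681488037), (0.044927146285772324, 0.01452534832060337), 38.81139373779297) 0.0904
[159. 281.] 326 [ 0.539  -0.367   0.0859] ((0.538962721824646, -0.3671760857105255), (0.013184179551899433, 0.028477394953370094), 56.15221405029297) 0.086
disc (array([ 0.6325527 , -0.34115845]), np.float64(0.04006052334832164)) 5898
```

View pics/w7.png

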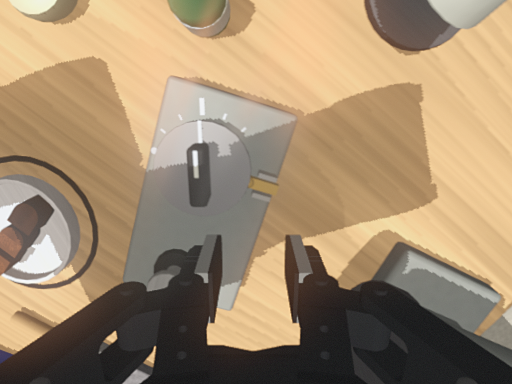

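The pointer sits at the long white mark (202,107), and the measured bar turn is 71°. Next is the plunger.

Call:
{"name": "servo_tool", "arguments": {
  "commands": "-1 -45 -38 0 0; -1 -85 -73 0 0; -1 -85 -73 0 0; -1 -85 -73 40 0; -1 -85 -73 70 0; -1 -85 -73 85 0; -1 -85 -73 95 0; -1 -85 -73 105 0; -1 -85 -73 113 0; -1 -85 -73 119 0; -1 -85 -73 122 0; -1 -85 -73 122 0; -1 -85 -73 122 0"
}}

```text
t: 32.5
position: [0.536, -0.3735, 0.0663]
orientation: [[0.788, 0.615, 0.004], [0.616, -0.788, -0.004], [0.001, 0.006, -1.0]]
contact_force: [-17.9, 17.7, 68.1]
opening: 0.0004
gripper_force: 34.2
```

Call:
{"name": "servo_tool", "arguments": {
  "commands": "-1 0 0 2 0; -1 0 0 0 0; -1 0 0 -8 0; -1 0 0 -20 0; -1 0 0 -60 0; -1 0 0 -118 0; -0.3 48 73 -118 0; -0.3 48 73 -118 0; -0.3 48 73 -118 0; -0.3 48 73 -118 0"
}}

```text
t: 33.75
position: [0.6172, -0.4012, 0.1762]
orientation: [[0.788, 0.615, -0.0], [0.615, -0.788, 0.0], [-0.0, -0.0, -1.0]]
contact_force: [0.3, -0.5, 0.2]
opening: 0.0301
gripper_force: 0.0
```

```bash
python3 wh.py w8
```

```text
[ 0.6172 -0.4012  0.1762] [[0.788, 0.615, -0.0], [0.615, -0.788, 0.0]]
[200. 127.] 1381 [ 0.6338 -0.3415  0.0903] ((0.6327723264694214, -0.3415447473526001), (0.04531286656856537, 0.014420339837670326), 38.42130661010742) 0.0905
[165. 255.] 1357 [ 0.5356 -0.3769  0.0861] ((0.5344659090042114, -0.37630823254585266), (0.0350823700428009, 0.031710363924503326), 14.370891571044922) 0.0862
[386. 263.] 490 [ 0.6381 -0.5168  0.0908] ((0.6360425353050232, -0.5172677040100098), (0.04193796589970589, 0.003730075666680932), 8.390582084655762) 0.0909
disc (array([ 0.63255435, -0.3413112 ]), np.float64(0.0401200533552777)) 6980
```

Call:
{"name": "servo_tool", "arguments": {
  "commands": "-0.3 30 -23 0 0; -0.3 50 -37 0 0; -0.3 50 -37 0 0; -0.3 50 -37 50 0; -0.3 50 -37 80 0; -0.3 50 -37 95 0; -0.3 50 -37 105 0; -0.3 50 -37 105 0; -1 50 -37 105 0; -1 50 -37 105 0; -1 50 -37 105 0; -1 50 -37 105 0; -1 50 -37 105 0"
}}

```text
t: 35.42
position: [0.6341, -0.3408, 0.0727]
orientation: [[0.788, 0.616, -0.001], [0.616, -0.788, 0.001], [-0.0, -0.001, -1.0]]
contact_force: [-6.6, 5.6, 4.6]
opening: 0.0124
gripper_force: 69.0
```

Call:
{"name": "servo_tool", "arguments": {
  "commands": "-1 0 0 0 -8; -1 0 0 0 -16; -1 0 0 0 -24; -1 0 0 0 -32; -1 0 0 0 -40; -1 0 0 0 -48; -1 0 0 0 -56; -1 0 0 0 -64; -1 0 0 0 -72; -1 0 0 0 -73; -1 0 0 0 -73; -1 0 0 0 -72; -1 0 0 0 -72; -0.3 0 0 0 -72; -0.3 0 0 0 -72; -0.3 0 0 0 -72; -0.3 0 0 -30 -72; -0.3 0 0 -70 -72; -0.3 -20 0 -110 -72; -0.3 -40 0 -110 -72"
}}

```text
t: 37.92
position: [0.6036, -0.3671, 0.1849]
orientation: [[-0.342, 0.94, 0.005], [0.94, 0.342, -0.004], [-0.005, 0.003, -1.0]]
contact_force: [0.3, 0.1, -0.5]
opening: 0.03
gripper_force: 0.0
```

```bash
python3 wh.py w9;  python3 - <<'E'
from h import *
for n in ['scene','side']:
    v=grab(n); print(n,dishc(v,(.4465,-.225)),ring(v,(.4465,-.225)),ring(v,(.4845,.239)))
E
```

```text
[ 0.6036 -0.3671  0.1849] [[-0.342, 0.94, 0.005], [0.94, 0.342, -0.004]]
[463. 120.] 415 [ 0.7299 -0.2622  0.0881] ((0.732342004776001, -0.26171720027923584), (0.015658829361200333, 0.02393745444715023), 20.210617065429688) 0.0865
[300. 172.] 1144 [ 0.631  -0.3403  0.0901] ((0.6319290399551392, -0.34118497371673584), (0.014193302020430565, 0.04471326991915703), 20.31951332092285) 0.0904
[162. 174.] 1624 [ 0.5344 -0.3771  0.0861] ((0.5342898368835449, -0.3776148557662964), (0.03501315414905548, 0.034729987382888794), 78.67510223388672) 0.0862
[508. 317.] 86 [ 0.8696 -0.4011  0.0871] ((0.8692205548286438, -0.40101727843284607), (0.005276621785014868, 0.012340718880295753), 8.585495948791504) 0.0868
disc (array([ 0.63220357, -0.34152818]), np.float64(0.04015678414280005)) 5966
scene (array([ 0.4508, -0.221 ]), np.float64(0.0574), 122) (array([ 0.4484, -0.2256]), np.float64(0.0769), 170) (array([0.4855, 0.2393]), np.float64(0.0768), 605)
side (array([ 0.4423, -0.226 ]), np.float64(0.057), 224) (array([ 0.4449, -0.2247]), np.float64(0.0768), 333) (array([0.4822, 0.2397]), np.float64(0.0767), 244)
```

View pics/w9.png

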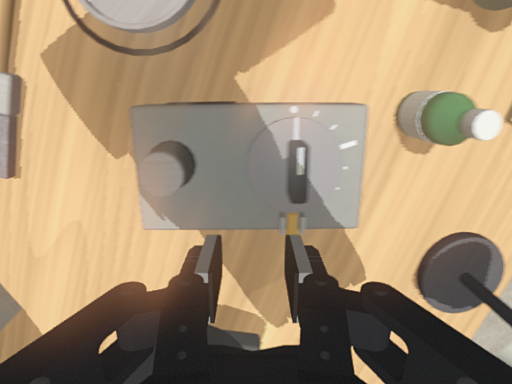

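The pointer is back at the dot (294,110), the bar reads 110.3° and the plunger is up. I'll return to the dish.

Call:
{"name": "servo_tool", "arguments": {
  "commands": "-0.3 55 -18 -10 10; -0.3 110 -36 -10 20; -0.3 165 -54 -10 30; -0.3 215 -70 -10 40; -0.3 238 -76 -10 50; -0.3 238 -76 -10 60; -0.3 238 -76 -10 70; -0.3 238 -76 -10 80; -0.3 238 -76 -10 90; -0.3 238 -76 -10 100; -0.3 238 -76 -10 110; -0.3 238 -76 -10 110; -0.3 238 -76 -10 110; -0.3 238 -76 -10 110"
}}

```text
t: 39.83
position: [0.4502, -0.1682, 0.1911]
orientation: [[1.0, 0.002, -0.0], [0.002, -1.0, 0.0], [-0.0, -0.0, -1.0]]
contact_force: [0.3, 0.8, 0.1]
opening: 0.0298
gripper_force: 0.0
```

```bash
python3 - <<'E'
from h import *
v=grab('wrist'); s=v['s'];print(np.round(s['position'],4),np.round(s['orientation'],3)[0]);print(dishc(v,(.4465,-.225)),ring(v,(.4465,-.225)));blocks(v,.034,.042,zt=.038)
E
```

```text
[ 0.4502 -0.1682  0.1911] [ 1.     0.002 -0.   ]
(array([ 0.4457, -0.2248]), np.float64(0.0568), 1891) (array([ 0.4451, -0.2252]), np.float64(0.0765), 2712)
[321. 143.] 856 c [ 0.4807 -0.2293] size [29.8 26.2] roundyaw 0.2 skew -0.92
[318. 177.] 786 c [ 0.4485 -0.2285] size [26.2 29.4] roundyaw -3.3 skew 0.99
[313. 212.] 741 c [ 0.4118 -0.2253] size [26.6 29.6] roundyaw 179.8 skew -1.19
```

Call:
{"name": "servo_tool", "arguments": {
  "commands": "-0.3 0 0 60 0; -0.3 0 0 115 0; -0.3 0 0 145 0; -0.3 0 0 165 0; -0.3 0 0 176 0; -0.3 0 0 176 0; -1 0 0 176 0; -1 0 0 176 0; -1 0 0 176 0; -1 0 0 176 0; -1 0 0 176 0",
  "newtons": 25
}}

```text
t: 41.25
position: [0.4506, -0.1685, 0.016]
orientation: [[1.0, -0.0, 0.001], [-0.0, -1.0, -0.001], [0.001, 0.001, -1.0]]
contact_force: [0.2, 0.9, 7.8]
opening: 0.0041
gripper_force: 23.6
```

Call:
{"name": "servo_tool", "arguments": {
  "commands": "-1 3 -4 -1 0; -1 8 -11 -1 0; -1 16 -22 -1 0; -1 25 -35 -1 0; -1 36 -50 -1 0; -1 48 -66 -1 0; -1 60 -83 -1 0; -1 71 -99 -1 0; -1 82 -116 -1 0; -1 92 -133 -1 0; -1 101 -150 -1 0; -1 109 -165 -1 0; -1 116 -178 -1 0; -1 121 -188 -1 0; -1 124 -194 -1 0; -1 124 -196 -1 0; -1 124 -196 -1 0"
}}

```text
t: 43.38
position: [0.5743, 0.0275, 0.0163]
orientation: [[1.0, -0.001, 0.0], [-0.001, -1.0, 0.0], [0.0, -0.0, -1.0]]
contact_force: [0.5, 1.1, -2.2]
opening: 0.0042
gripper_force: 23.7
```

Call:
{"name": "servo_tool", "arguments": {
  "commands": "-1 1 -4 0 0; -1 2 -12 0 0; -1 3 -26 0 0; -1 5 -44 0 0; -1 6 -64 0 0; -1 7 -84 0 0; -1 8 -104 0 0; -1 7 -124 0 0; -1 5 -142 0 0; -1 0 -158 0 0; -1 -8 -173 0 0; -1 -20 -188 0 0; -1 -33 -204 0 0; -1 -47 -221 0 0; -1 -60 -237 0 0; -1 -71 -251 0 0; -1 -80 -261 0 0; -1 -85 -266 0 0; -1 -87 -268 0 0; -1 -87 -268 0 0"
}}

```text
t: 45.88
position: [0.4877, 0.2956, 0.0163]
orientation: [[1.0, -0.001, 0.0], [-0.001, -1.0, 0.0], [0.0, -0.0, -1.0]]
contact_force: [0.5, 0.9, -1.8]
opening: 0.0044
gripper_force: 24.2
```

```bash
python3 - <<'E'
from h import *
s=telemetry.sense();p=np.array(s['position']); print(p.round(4)); c=p[:2]-[.004,.056]
for n in ['scene','side','wrist']:
    v=grab(n); print(n,dishc(v,c),ring(v,(.4845,.239)))
E
```

```text
[0.4877 0.2956 0.0163]
scene (array([0.4872, 0.2415]), np.float64(0.0573), 190) (array([0.4855, 0.2393]), np.float64(0.077), 377)
side (array([0.482 , 0.2364]), np.float64(0.0576), 108) (array([0.4825, 0.2399]), np.float64(0.0769), 163)
wrist (array([0.4839, 0.2401]), np.float64(0.0566), 5655) (array([0.4802, 0.2371]), np.float64(0.0762), 497)
```

Dish is centred within about 3 mm. I'll release and retract.

Call:
{"name": "servo_tool", "arguments": {
  "commands": "-0.3 0 0 0 0; -0.3 0 0 0 0; -0.3 0 0 0 0; -0.3 0 0 -20 0; -0.3 0 0 -60 0; -0.3 -25 0 -110 0; -0.3 -30 0 -160 0; -0.3 -30 0 -180 0; -0.3 -30 0 -180 0; -0.3 -30 0 -180 0"
}}

```text
t: 47.28
position: [0.4571, 0.2954, 0.1952]
orientation: [[1.0, -0.001, -0.001], [-0.001, -1.0, -0.001], [-0.001, 0.001, -1.0]]
contact_force: [0.4, 0.7, 0.9]
opening: 0.0298
gripper_force: 0.0
```

```bash
python3 - <<'E'
from h import *
for n in ['scene','side','wrist']:
    v=grab(n); print(n,dishc(v,(.484,.239)),ring(v,(.4845,.239)))
blocks(v,.034,.042,zt=.038); save('w10',v['im'],1)
v=grab('scene'); save('sc10',v['im'],1)
E
```

```text
scene (array([0.4872, 0.2416]), np.float64(0.0574), 311) (array([0.4851, 0.2389]), np.float64(0.0771), 465)
side (array([0.4825, 0.2364]), np.float64(0.0575), 116) (array([0.4835, 0.241 ]), np.float64(0.0774), 166)
wrist (array([0.4832, 0.2395]), np.float64(0.0568), 1913) (array([0.483 , 0.2392]), np.float64(0.0765), 2849)
[325. 104.] 488 c [0.5192 0.2306] size [32.8 18. ] roundyaw -155.4 skew 0.95
```

View pics/w10.png

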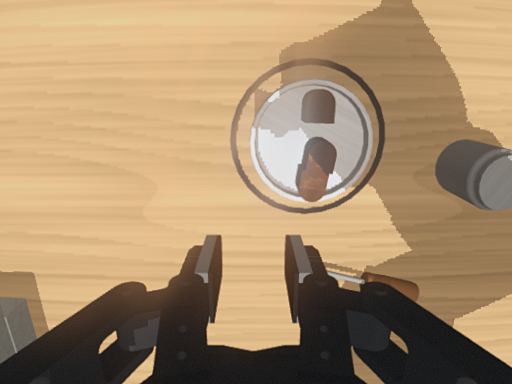

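View pics/sc10.png

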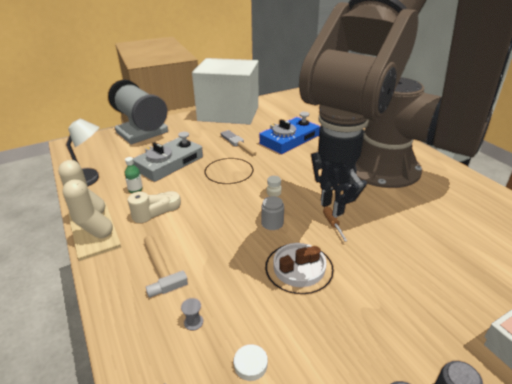

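The dish is centred in the ring. The two rear blocks at (317,155) and (312,180) now touch, so I'll check their heights.

```bash
python3 - <<'E'
from h import *
v=grab('wrist'); P=cloud(v); Z=P[...,2]; hsv=cv2.cvtColor(v['im'],cv2.COLOR_RGB2HSV)
d=np.hypot(P[...,0]-.4835,P[...,1]-.239)<.054
m=d&(Z>.016)&(hsv[...,1]>50); z=Z[m]; print(np.histogram(z,bins=np.arange(.016,.06,.003)))
t=(d&(Z>.034)&(Z<.045)&(hsv[...,1]>50)).astype(np.uint8); t=cv2.erode(t,np.ones((3,3)))
n,l,st,cc=cv2.connectedComponentsWithStats(t)
for i in range(1,n):
    vv,uu=np.nonzero(l==i); q=onplane(v,np.c_[uu,vv],.038)[:,:2]; print(cc[i].round(),st[i,4],cv2.minAreaRect(q.astype(np.float32)),Z[l==i].min().round(4),Z[l==i].max().round(4))
save('w11',v['im'][60:220,220:400],4)
E
```

```text
(array([   3,    5,    4,    3,    5,    5,  778, 1242,    0,    0,    0,
          0,    0,    0]), array([0.016, 0.019, 0.022, 0.025, 0.028, 0.031, 0.034, 0.037, 0.04 ,
       0.043, 0.046, 0.049, 0.052, 0.055, 0.058]))
[323. 105.] 519 ((0.5184788107872009, 0.23486977815628052), (0.026078684255480766, 0.021908551454544067), 0.4473949670791626) 0.0349 0.0397
[317. 175.] 1078 ((0.4586915671825409, 0.2356044054031372), (0.024869756773114204, 0.0562179796397686), 73.73436737060547) 0.0351 0.0392
```

View pics/w11.png

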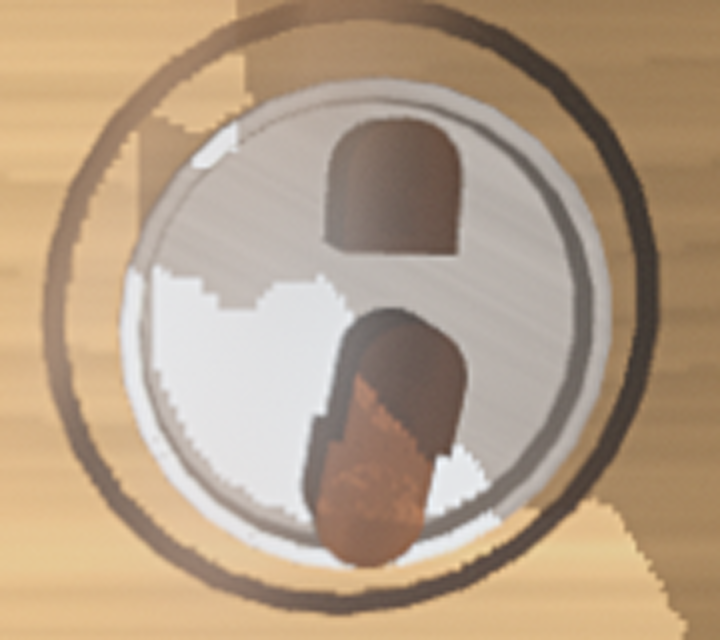

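All tops are at about 38 mm, so every block is standing on the floor, within 50 mm of the axis. The wheel is at the dot and the plunger is up, so I'll hand in.

```bash
python3 -c "
from plant import env
print(env.hand_in())"
```

```text
the job is handed in; nothing more can be done
None
```

I handed the job in; the hand-in gave no verdict, but my last camera checks showed all three heel blocks standing in the dish, centred in the loading ring within about 4 mm, after the cure-and-start sequence, with the wheel back at the white dot and the plunger up.

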